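Take the reference cell out of the photometer

TASK

Slide the small thumb latch on the photometer's sloping front sideways so that its sprung cover pops open, then draw the reference cell out of its socket and stand it upright on the floor of the steel tray, setting it down gently rather than dropping it. Leave the cover open and do not disturb the tube rack, the bottle or the beaker.

Things in the scene. Friction and masses are not known exactly. Their poses are not given: they have to be found in the camera images.
- photometer: bench photometer, fixed, grey console 140 mm wide; origin under the socket's mouth, x and y level. Its flat deck slopes up at 30 deg towards its +x (roughly the robot's left). DECK FRAME, used below: u up the slope (0.866,0,0.5), y as here, n out of the deck (-0.5,0,0.866), zero at the socket's mouth, 75.5 mm above this origin. The deck runs u -95 to +46 mm.
- socket (a point): centre of the mouth of the cell's socket in the deck (deck frame zero), hidden under the hood at first. Axes level, as the photometer's. The socket is 21 mm (u) x 49 mm (y), 16 mm deep along n. Black lamp and detector blocks, 20 mm (u) x 14 mm (y) x 30 mm high, stand on the deck at y = -41 to -27 and 27 to 41 mm, so the cell cannot be taken by its ends.
- cover (a joint): white hood over socket and blocks: u -40 to 39, y -48 to 48, 47 mm high. rad, 0 shut, 2.6 wide open. Hinged across its upper edge at u = 44 mm on the deck. A weak spring (0.12 Nm shut, 0.04 Nm open) throws it wide open, folded back up the slope, about 1 s after the latch frees it, sweeping within 100 mm of the hinge; it then stays open. It cannot open while latched.
- latch (a joint): thumb latch in a track across the slope, below the hood. m: 0 locked (rest); slides to the photometer's +y (roughly towards the robot) up to 0.014; the cover is freed at about 0.009 to 0.010. Its return spring takes 1.9 N at 0, 3.6 N at full travel, and brings it back when let go (the cover stays open).
- latch_thumb (a point): middle of the top of the latch's black ridged thumb piece: 12 mm along u, 16 mm along y, top 16 mm above the deck, at u = -62 mm, y = the latch's travel. Axes are the deck frame's: x up the slope, y the way it opens, z out of the deck. The deck is flat for 25 mm on both its sides; the hood's front wall is 16 mm up the slope from it, with a 10 mm wide tongue between.
- cell: reference cell: plain aluminium block 18 mm (x) x 46 mm (y) x 50 mm (z, height), a round window in each narrow end, about 90 g. Origin at the middle of its underside. It starts in the socket square to the deck (its x up the slope), 34 mm out of the deck, loose by 1.5 mm each side, under the hood. Take it across its 18 mm thickness and draw it out along n.
- tray_in (a point): centre of the inner floor of a fixed open steel tray (outside 170 mm x by 130 mm y, 25 mm high, walls 4 mm, floor 4 mm above the bench), z up. It may be left or right of the photometer.
- rack: blue tube rack, 75 mm (x) x 170 mm (y), 105 mm high with tubes; bystander on the side opposite the tray. Origin under its middle.
- bottle: amber bottle, 52 mm across, 110 mm high; bystander. Origin under its middle.
- beaker: glass beaker, 68 mm across the rim, 85 mm high; bystander. Origin under its middle.
Mind the look-alikes: they are no part of the job. What is meant by the photometer is not brown, and is the larger of those in its own colour.

How it is judged:
By the outcome, as a careful person would: the job done as asked, in the order asked, and still so for the second after the job is handed in, with the robot touching nothing.
It also fails if it takes over 56 s, if anything falls off the work surface, if the arm or the gripper's body presses on something with over 40 N, if the wrist force passes 120 N, or if a joint passes its speed limit or range.

ROBOT

A 6-joint arm with a two-finger parallel gripper is mounted at the origin on the work surface. World frame = base frame: x ahead of the robot, y to its left, z up, the work surface at z = 0. Lengths are in m, angles in rad, forces in N, time in s.
With the tool pointing down it reaches from about 0.375 to 0.9 m from the base axis. Payload 3.1 kg.
Tool frame: the origin (TCP) lies midway between the tips of the shut fingers; the grasp point (between the pads) lies pinch_z behind it (pinch_z is the distance from the TCP to the grasp point, in m); y points along the fingers, z is the direction in which the jaws open and shut, and the axes are right-handed (so a half turn about y gives the same grasp; the last joint's range is limited). The gripper opens to 87 mm and grips with 3 to 60 N. Pads are 19 mm wide; open, the fingers measure 117 mm over their backs; the gripper's body (75 mm by 190 mm) begins 51 mm behind the grasp point.
Start: joints at [0.967, 0.527, 1.433, -0, 1.181, -0.178], TCP at [0.258, 0.569, 0.223] pointing down, gripper open.
Joint ranges: [-3.08, 3.08], [-0.75, 2.2], [0.22, 2.44], [-1.43, 4.57], [0, 2.65], [-2.85, 2.85]. Speed limits (rad/s): [2.79, 2.79, 3.14, 3.14, 3.14, 3.14].

INTERFACE

Orientations are given as a unit quaternion [x, y, z, w].
In Python, from rig import get_obs, camera, hand_in, pinch_z gives the robot as it stands. The module is installed in compiled form; this text tells all that it offers.
- The arm moves only by the tool arm_command, never from a script. Its argument "plan" is a list of rows, each a list of 2 entries, a list of its own where there are three numbers: the shift along the world's x, y, z in units of 25 mm (1.0 is 25 mm), then the turn about the world's z in units of 5 degrees (1.0 is 5 degrees). A call has 1 to 5 rows; each row is the pose to reach, as a shift and turn from the pose commanded when the call began; what a row does not reach only later rows make up. A row lasts 1/10 s, in which the tool goes at most 50 mm and 8.59 degrees, less where a joint would pass 70% of its speed; a pose out of reach is approached as far as the arm can. A call with a gripper value outside its range is refused whole. "fingers" is the opening, from -1 (shut) to 1 (fully open), set as the call begins (left out, the last holds). The fingers move at their own pace and stop on an object; "force" is the grip in N (left out, the last holds). Time passes only in rows, so rows that repeat a pose let the fingers close. It gives the time, the measured TCP pose, the force and the opening at its end, in the units of the state.
- get_obs(): the state, without advancing time (a new reading comes with each control period).
- camera(name): name is "scene" or "top" or "wrist"; returns a dict with "pixels" (420x560x3 uint8, red, green, blue), "camera_matrix" (3x3 intrinsics, pixels), "R" (3x3) and "t" (3): a world point X has camera coordinates R X + t. Camera axes: x right, y down, z forward; pixel columns grow to the right and rows downward; lengths in m; the calibration is good to about 2 mm. The wrist camera is an equidistant fisheye: a pixel r from the principal point sees the ray r / f radians off the axis. A picture is of the moment at which its call begins. There is no depth.
- hand_in(): hands the job in, once; it reports no verdict.
The state is a dict: "time": time; "q": joint angles; "joint_velocities": joint speeds; "joint_torque": joint torques, N m; "position": TCP position; "tool_rot": TCP orientation; "ft_force": force on the tool from outside, world axes, zero at the start; "moment": the same for the moment, N m; "grip_width": finger opening in m.
Only numpy, scipy, OpenCV 4.12 (cv2) and the standard library are available. Lean on these libraries where they do the work, as an engineer would, in place of code of your own. Each camera call takes 0.05 s, during which the arm holds its last target.

## Working session

There is one attempt and no reset: what is moved stays moved. The work goes in short steps, Python scripts to look and compute and a tool call to move; the robot and the scene stay as the last step left them, time stands still between calls to the robot, and variables do not carry over. Pictures are saved under pics/ and viewed, and the job is handed in when it is done.

Besides the shell and the picture viewer there is one more tool, called after ">>>" by a JSON object that holds its "op" and its "data", one argument or row to a line. arm_command: Moves the arm, as the interface text tells. Its arguments: {"type":"object","properties":{"plan":{"type":"array"},"fingers":{"type":"number"},"force":{"type":"number"}},"required":["plan"]}

```bash
mkdir -p pics; ls
python3 - <<'E'
from rig import *
import cv2,numpy as np
o=get_obs()
for k,v in o.items(): print(k,np.round(v,4))
print(pinch_z)
for n in ["scene","top","wrist"]:
    c=camera(n); cv2.imwrite(f"pics/{n}0.png",c["pixels"][:,:,::-1]); print(n,np.round(c["camera_matrix"],1).tolist(),np.round(c["R"],3).tolist(),np.round(c["t"],3))
    np.savez(f"{n}0.npz",**c)
E
```

```text
pics
time 0.0
q [ 0.9665  0.5285  1.4339  0.      1.1814 -0.1785]
joint_velocities [-0.0007 -0.0004  0.      0.0023  0.0018  0.0005]
joint_torque [-5.00000e-04 -4.40044e+01 -1.76596e+01  6.33000e-02  5.83000e-02
 -2.00000e-04]
position [0.2577 0.5686 0.2216]
tool_rot [ 0.6919 -0.1497  0.1491 -0.6904]
ft_force [-1.1836  0.6061  1.0772]
moment [ 0.0044 -0.0023  0.0048]
grip_width 0.0868
0.0187
scene [[453.5, 0.0, 279.2], [0.0, 453.5, 208.2], [0.0, 0.0, 1.0]] [[0.478, 0.878, 0.007], [0.752, -0.405, -0.52], [-0.454, 0.254, -0.854]] [-0.245 -0.346  1.495]
top [[421.8, 0.0, 273.2], [0.0, 421.8, 207.0], [0.0, 0.0, 1.0]] [[-0.018, -1.0, 0.004], [-0.994, 0.018, -0.105], [0.105, -0.006, -0.994]] [-0.006  0.515  1.053]
wrist [[325.2, 0.0, 279.9], [0.0, 325.2, 213.8], [0.0, 0.0, 1.0]] [[0.413, 0.911, -0.002], [0.876, -0.397, 0.275], [0.249, -0.116, -0.961]] [-0.624 -0.034  0.39 ]
```

View pics/scene0.png

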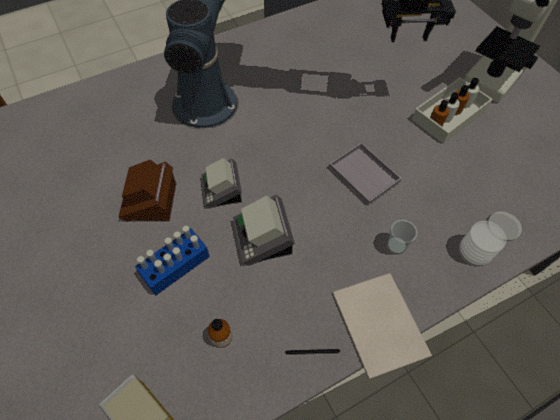

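View pics/top0.png

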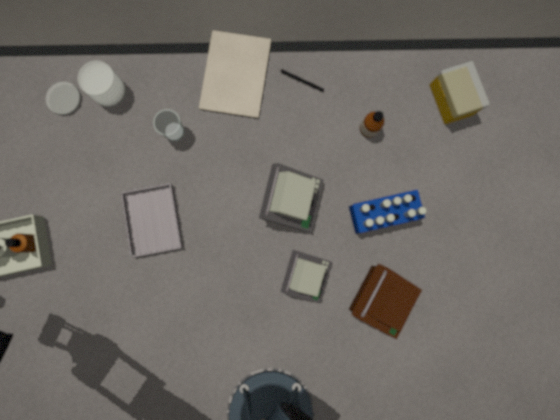

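View pics/wrist0.png

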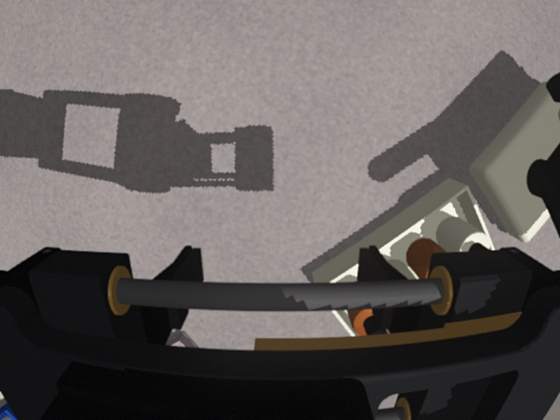

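Run:
```python
import cv2
a=cv2.imread("pics/top0.png")[150:250,245:345]; b=cv2.imread("pics/scene0.png")[180:275,220:310]
cv2.imwrite("pics/t_z.png",cv2.resize(a,(600,600),interpolation=cv2.INTER_CUBIC))
cv2.imwrite("pics/s_z.png",cv2.resize(b,None,fx=6,fy=6,interpolation=cv2.INTER_CUBIC))
```

```text
(no output)
```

View pics/t_z.png

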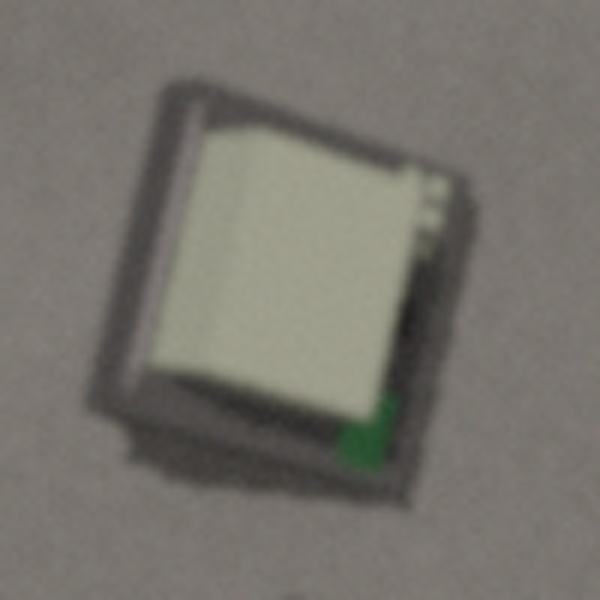

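View pics/s_z.png

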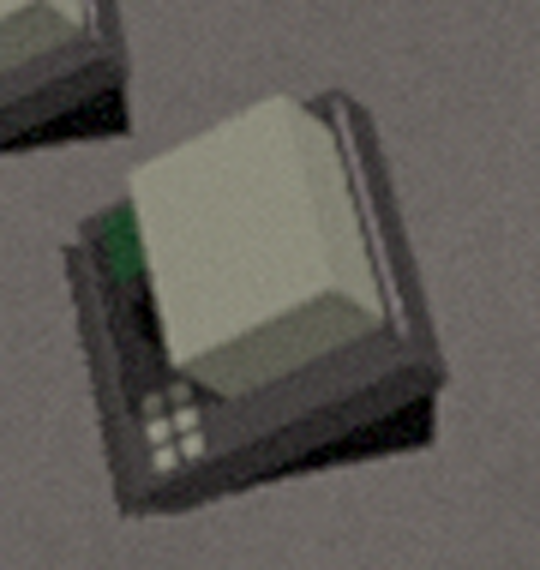

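```bash
cat > h.py <<'E'
import numpy as np,cv2
from scipy.optimize import least_squares
def load(n): return dict(np.load(n+".npz"))
def proj(c,X):
    p=np.asarray(X)@c["R"].T+c["t"]; q=p@c["camera_matrix"].T; return q[:,:2]/q[:,2:]
def deck(P,pose):
    P=np.atleast_2d(P).astype(float); u,y,n=P.T/1000
    L=np.stack([.866025*u-.5*n,y,.0755+.5*u+.866025*n],1)
    return loc(L*1000,pose)
def loc(L,pose):
    L=np.atleast_2d(L)/1000
    c,s=np.cos(pose[2]),np.sin(pose[2])
    return L@np.array([[c,s,0],[-s,c,0],[0,0,1]])+[pose[0],pose[1],0]
E
cat > fit.py <<'E'
from h import *
T=load("top0");S=load("scene0")
# u,y : back far etc.  hood top: (39,-48) far/back ; robot side y=+48
H=[(39,-48,47),(-40,-48,47),(-40,48,47),(39,48,47)]
tp=np.array([(255,128),(405,175),(375,420),(200,375)])/6+[245,150]
sp=np.array([(330,290),(178,365),(132,178),(285,95)])/6+[220,180]
def r(p,a=True):
    return np.r_[(proj(T,deck(H,p))-tp).ravel(),(proj(S,deck(H,p))-sp).ravel()]
s=least_squares(r,[.5,-.05,1.3]); p=s.x; print(p,np.degrees(p[2])); print(np.round(s.fun.reshape(-1,2),1))
np.save("pose.npy",p)
E8=[(-95,-70),(-95,70),(46,70),(46,-70)]
for c,n,off,f in((T,"t",(245,150),6),(S,"s",(220,180),6)):
    im=cv2.imread(f"pics/{n}_z.png")
    def pl(P,col,cl=True):
        q=(proj(c,P)-off+.0)*f+3
        cv2.polylines(im,[np.round(q).astype(int)],cl,col,1)
    pl(deck(H,p),(0,0,255)); pl(deck([(a,b,0) for a,b,_ in H],p),(0,255,0))
    pl(deck([(a,b,0) for a,b in E8],p),(255,0,0))
    pl(deck([(-56,-8,16),(-56,8,16),(-68,8,16),(-68,-8,16)],p),(0,255,255))
    cv2.imwrite(f"pics/{n}_o.png",im)
E
python3 fit.py
python3 - <<'E'
import cv2
a=cv2.imread("pics/t_o.png");b=cv2.resize(cv2.imread("pics/s_o.png"),(568,600))
import numpy as np
cv2.imwrite("pics/o1.png",cv2.resize(np.hstack([a,b]),(800,411)))
E
```

```text
[ 0.53789244 -0.04827249  1.33998419] 76.77543889041485
[[-0.  -0.5]
 [ 2.1  0.7]
 [-1.  -1.3]
 [ 0.5 -1.4]
 [ 1.6 -1.6]
 [ 0.2 -0. ]
 [-0.7 -0.9]
 [-0.9 -1.1]]
```

View pics/o1.png

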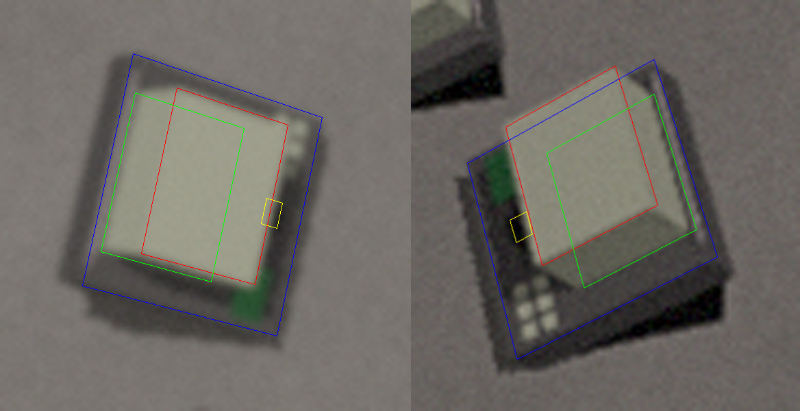

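Run:
```python
from rig import *
from h import *
from scipy.spatial.transform import Rotation as R
o=get_obs(); M=R.from_quat(o["tool_rot"]).as_matrix(); print(o['time'],np.round(M,3)); 
W=load("wrist0"); C=-W["R"].T@W["t"]; print("cam",C,"rel tool",M.T@(C-o["position"]), "axis in tool",M.T@W["R"].T[:,2])
T=load("top0")
def back(c,px,z):
    d=c["R"].T@np.linalg.inv(c["camera_matrix"])@[*px,1]; C=-c["R"].T@c["t"]; return C+d*(z-C[2])/d[2]
for n,px,z in [("tray",(153,221),.025),("trayTL",(125,192),.025),("TR",(172,186),.025),("BR",(182,248),.025),("BL",(137,257),.025),("bottle",(374,122),.05),("beaker",(168,125),.08),("rack",(388,212),.08),("small",(308,277),.06)]:
    print(n,np.round(back(T,px,z),3))
S=load("scene0")
for n,px,z in [("trayT",(362,146),.025),("R",(400,180),.025),("B",(369,202),.025),("L",(330,168),.025)]: print(n,np.round(back(S,px,z),3))
```

```text
0.15 [[ 0.911 -0.001  0.413]
 [-0.413 -0.001  0.911]
 [-0.    -1.    -0.002]]
cam [0.19031231 0.5998642  0.38251756] rel tool [-0.07436029 -0.16070127  0.000203  ] axis in tool [ 2.75305110e-01  9.61356506e-01 -8.74369040e-04]
tray [0.484 0.292 0.025]
trayTL [0.561 0.365 0.025]
TR [0.574 0.244 0.025]
BR [0.414 0.218 0.025]
BL [0.394 0.332 0.025]
bottle [ 0.727 -0.277  0.05 ]
beaker [0.718 0.242 0.08 ]
rack [ 0.492 -0.294  0.08 ]
small [ 0.338 -0.097  0.06 ]
trayT [0.41  0.341 0.025]
R [0.566 0.367 0.025]
B [0.586 0.246 0.025]
L [0.434 0.212 0.025]
```

>>> {"op": "arm_command", "data": {
  "plan": [
    [[0.9,-1.8,0.8],0],
    [[1.8,-3.6,1.2],0],
    [[2.7,-5.4,1.2],0],
    [[3.6,-7.2,1.2],0],
    [[4.5,-9,1.2],0]
  ]
}}

```text
time: 0.65
position: [0.3682, 0.348, 0.2526]
tool_rot: [-0.691, 0.149, -0.149, 0.691]
ft_force: [1.3, 0.3, 0.7]
grip_width: 0.0865
```

>>> {"op": "arm_command", "data": {
  "plan": [
    [[0.9,-1.8,0],0],
    [[1.8,-3.6,0],0],
    [[2.7,-5.4,0],0],
    [[3.6,-7.2,0],0],
    [[4.5,-9,0],0]
  ]
}}

```text
time: 1.15
position: [0.4801, 0.1242, 0.2525]
tool_rot: [-0.691, 0.149, -0.149, 0.691]
ft_force: [1.0, 0.5, -0.6]
grip_width: 0.0867
```

>>> {"op": "arm_command", "data": {
  "plan": [
    [[0.9,-1.8,0],0],
    [[1.8,-3.6,0],0],
    [[2.7,-5.4,0],0],
    [[3.6,-7.2,0],0],
    [[4.7,-9.2,0],0]
  ]
}}

```text
time: 1.65
position: [0.5934, -0.0986, 0.2523]
tool_rot: [-0.691, 0.15, -0.149, 0.691]
ft_force: [1.6, 0.2, 0.7]
grip_width: 0.0871
```

```bash
cat > snap.py <<'E'
import sys
from rig import *
import cv2,numpy as np
for n in sys.argv[2:]:
    c=camera(n); cv2.imwrite(f"pics/{n}{sys.argv[1]}.png",c["pixels"][:,:,::-1]); np.savez(f"{n}{sys.argv[1]}.npz",**c)
o=get_obs(); print(o["time"],o["position"],o["ft_force"],o["grip_width"],np.round(o["q"],2))
E
python3 snap.py 1 wrist
```

```text
1.7 [ 0.59865793 -0.10699514  0.25247376] [ 4.59454713 -5.11386199  0.14749037] 0.08737333732158573 [-0.36  0.47  1.45 -0.01  1.21 -1.5 ]
```

View pics/wrist1.png

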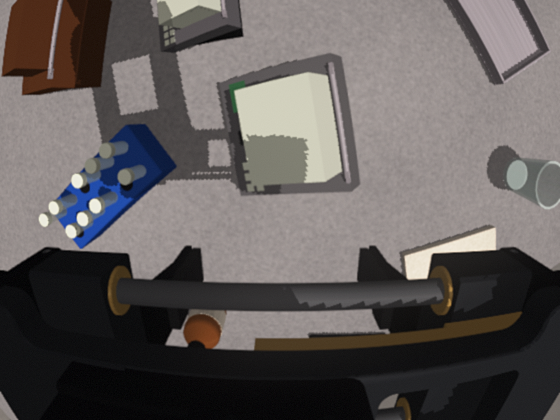

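```bash
python3 snap.py 2 wrist
python3 - <<'E'
import cv2
a=cv2.imread("pics/wrist2.png")[45:200,210:365]
cv2.imwrite("pics/w2z.png",cv2.resize(a,(620,620)[:2] and (600,600),interpolation=cv2.INTER_CUBIC))
E
```

```text
1.75 [ 0.59643027 -0.10308453  0.25217346] [-0.11787884  0.13273974 -0.25632359] 0.08686887363262955 [-0.35  0.47  1.45 -0.    1.22 -1.49]
```

View pics/w2z.png

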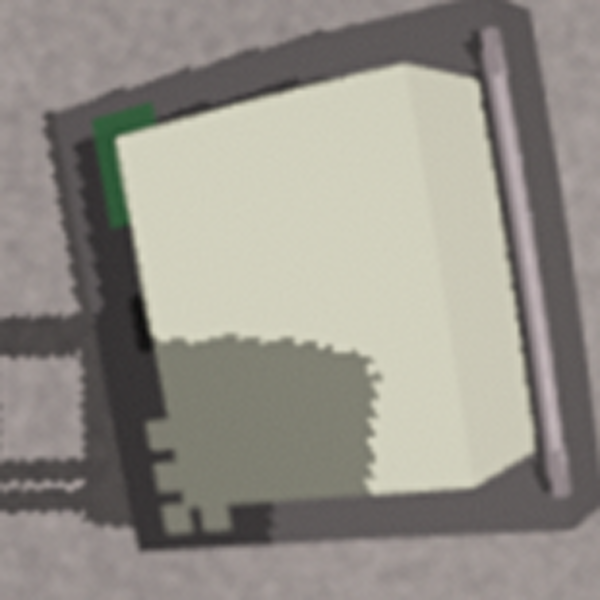

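```bash
cat >> h.py <<'E'
def fproj(c,X):
    p=np.asarray(X)@c["R"].T+c["t"]; K=c["camera_matrix"]
    rr=np.hypot(p[:,0],p[:,1]); th=np.arctan2(rr,p[:,2]); 
    return np.stack([K[0,2]+K[0,0]*th*p[:,0]/rr,K[1,2]+K[1,1]*th*p[:,1]/rr],1)
E
cat > fit2.py <<'E'
from h import *
W=load("wrist2")
H=[(39,48,47),(-40,48,47),(-40,-48,47),(39,-48,47),(-95,-70,0),(-95,70,0)]
wp=np.array([(408,63),(115,135),(177,498),(472,487),(140,548),(50,115)])/3.871+[210,45]-.37
def r(p): return (fproj(W,deck(H,p))-wp).ravel()
s=least_squares(r,[.5,-.05,1.3]); p=s.x; print(p,np.degrees(p[2])); print(np.round(s.fun.reshape(-1,2),1))
s=least_squares(lambda p:r(p)[:8],[.5,-.05,1.3]); print(s.x, np.round(s.fun,1))
np.save("pose.npy",p)
im=cv2.imread("pics/w2z.png")
def pl(P,col):
    q=(fproj(W,deck(P,p))-[210,45]+.37)*3.871
    cv2.polylines(im,[np.round(q).astype(int)],True,col,1)
pl(H[:4],(0,0,255)); pl([(a,b,0) for a,b,_ in H[:4]],(0,255,0)); pl([(-95,-70,0),(-95,70,0),(46,70,0),(46,-70,0)],(255,0,0)); pl([(-56,-8,16),(-56,8,16),(-68,8,16),(-68,-8,16)],(0,255,255)); pl([(44,-48,0),(44,48,0)],(255,0,255))
cv2.imwrite("pics/w2o.png",im)
E
python3 fit2.py
```

```text
[ 0.53795933 -0.05046858  1.30739707] 74.90833399082027
[[-1.1 -0.6]
 [ 0.1 -0.2]
 [ 1.5  2. ]
 [-0.3 -0.2]
 [-1.1  0.5]
 [ 1.  -1.7]]
[ 0.53798947 -0.05045495  1.29513904] [-0.3 -0.5  0.6 -0.9  0.8  1.4 -0.9  0.1]
```

View pics/w2o.png

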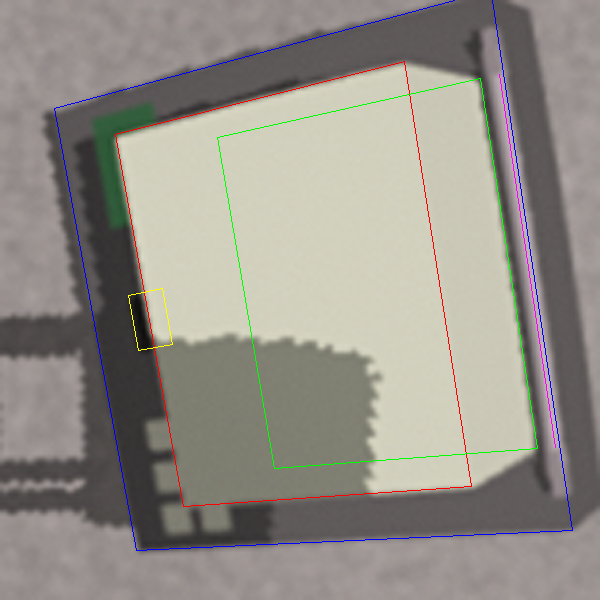

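Run:
```python
from h import *
p=np.load("pose.npy"); print(loc([[-71,0,46],[-71,13,46],[-160,0,120]],p), np.cos(p[2]),np.sin(p[2]))
from rig import get_obs; print(get_obs()["position"])
```

```text
[[ 0.51947348 -0.11901983  0.046     ]
 [ 0.50692184 -0.1156351   0.046     ]
 [ 0.49630107 -0.20495027  0.12      ]] 0.2603640725061986 0.9655105124999867
[ 0.59643027 -0.10308453  0.25217346]
```

>>> {"op": "arm_command", "data": {
  "plan": [
    [[-0.5,-0.1,0],-1.6],
    [[-1,-0.2,0],-3.2],
    [[-1.5,-0.3,0],-4.8],
    [[-2,-0.4,0],-6.4],
    [[-2.5,-0.5,0],-8]
  ],
  "fingers": -0.3
}}

```text
time: 2.25
position: [0.5295, -0.1083, 0.2522]
tool_rot: [0.597, -0.379, 0.378, -0.597]
ft_force: [-0.7, -0.1, 0.2]
grip_width: 0.055
```

>>> {"op": "arm_command", "data": {
  "plan": [
    [[-0.5,0,-0.5],-1.6],
    [[-0.7,0,-1],-3.2],
    [[-0.7,0,-1.5],-4.8],
    [[-0.7,0,-2],-6.4],
    [[-0.7,0,-2.5],-8.1]
  ]
}}

```text
time: 2.75
position: [0.5125, -0.1083, 0.1895]
tool_rot: [-0.429, 0.562, -0.562, 0.429]
ft_force: [0.2, -0.5, 0.3]
grip_width: 0.0311
```

>>> {"op": "arm_command", "data": {
  "plan": [
    [[0,0,0],0],
    [[0,0,0],0]
  ]
}}

```text
time: 2.95
position: [0.5128, -0.1086, 0.19]
tool_rot: [-0.432, 0.56, -0.56, 0.432]
ft_force: [0.1, 0.0, -0.2]
grip_width: 0.0303
```

```bash
python3 snap.py 3 wrist scene
python3 - <<'E'
from rig import get_obs
from scipy.spatial.transform import Rotation as R
import numpy as np
M=R.from_quat(get_obs()["tool_rot"]).as_matrix(); print(np.degrees(np.arctan2(M[1,2],M[0,2])),M[:,1])
E
```

```text
3.05 [ 0.5134875  -0.10899825  0.19063275] [ 0.62688289 -0.08733471 -0.4218087 ] 0.030367374943768323 [-0.42  0.44  1.72  0.    0.99 -0.16]
-14.7621937865633 [ 9.35757961e-04 -3.78043210e-04 -9.99999491e-01]
```

View pics/wrist3.png

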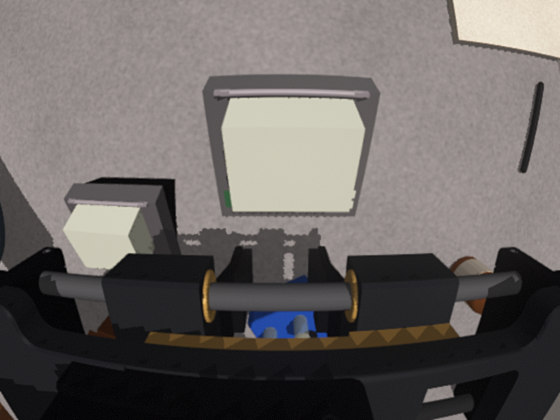

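View pics/scene3.png

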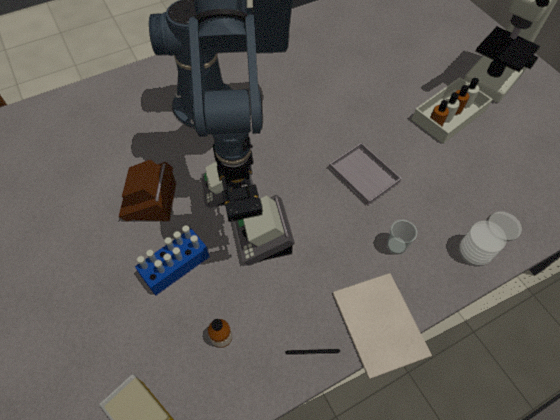

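>>> {"op": "arm_command", "data": {
  "plan": [
    [[0.24,-0.4,0],0],
    [[0.24,-0.4,-1.3],0],
    [[0.24,-0.4,-2.6],0],
    [[0.24,-0.4,-3.9],0],
    [[0.24,-0.4,-5],0]
  ]
}}

```text
time: 3.55
position: [0.52, -0.1201, 0.0641]
tool_rot: [0.431, -0.56, 0.561, -0.431]
ft_force: [0.3, 0.8, 1.3]
grip_width: 0.0305
```

>>> {"op": "arm_command", "data": {
  "plan": [
    [[0,0,0],0],
    [[0,0,0],0]
  ]
}}

```text
time: 3.75
position: [0.5198, -0.1198, 0.0653]
tool_rot: [0.431, -0.56, 0.561, -0.431]
ft_force: [0.2, -0.2, 0.1]
grip_width: 0.0301
```

```bash
python3 snap.py 4 wrist scene
python3 - <<'E'
from h import *
from rig import get_obs
p=np.load("pose.npy");o=get_obs()["position"]; d=o[:2]-p[:2]; c,s=np.cos(p[2]),np.sin(p[2]); print("local",1000*(d@[c,s]),1000*(d@[-s,c]),o[2])
b=cv2.imread("pics/scene4.png")[140:275,180:315]
cv2.imwrite("pics/s4z.png",cv2.resize(b,(600,600),interpolation=cv2.INTER_CUBIC))
E
```

```text
3.85 [ 0.52061144 -0.11994199  0.06655354] [ 0.69579942  0.19802804 -0.1055575 ] 0.030342327236750573 [-0.44  0.65  1.79 -0.    0.7  -0.18]
local -71.5940732730962 -1.3388186431517572 0.06655354183717735
```

View pics/wrist4.png

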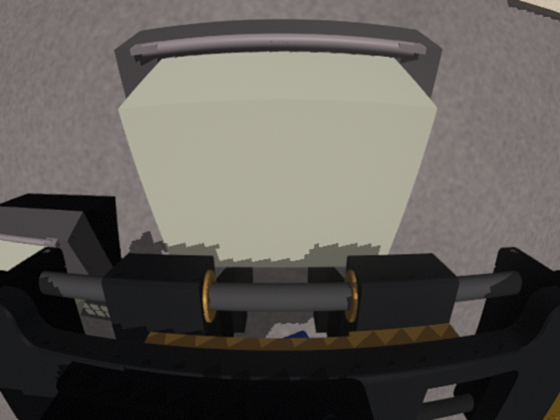

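View pics/s4z.png

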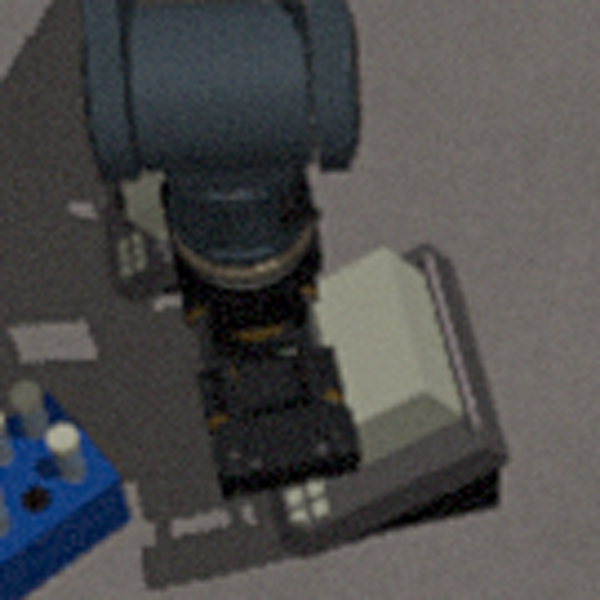

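>>> {"op": "arm_command", "data": {
  "plan": [
    [[-0.05,0,-0.3],0],
    [[-0.05,0,-0.6],0],
    [[-0.05,0,-0.8],0],
    [[-0.05,0,-0.8],0]
  ]
}}

```text
time: 4.25
position: [0.5173, -0.1188, 0.0444]
tool_rot: [-0.431, 0.561, -0.56, 0.431]
ft_force: [-0.6, 0.0, -1.2]
grip_width: 0.0303
```

>>> {"op": "arm_command", "data": {
  "plan": [
    [[0,0,0],0],
    [[0,0,0],0],
    [[0,0,0],0],
    [[0,0,0],0],
    [[0,0,0],0]
  ],
  "fingers": -1,
  "force": 8
}}

```text
time: 4.75
position: [0.5188, -0.1194, 0.0452]
tool_rot: [0.431, -0.56, 0.561, -0.431]
ft_force: [2.1, -0.1, -1.4]
grip_width: 0.0154
```

>>> {"op": "arm_command", "data": {
  "plan": [
    [[-0.12,0.03,0],0],
    [[-0.25,0.07,0],0],
    [[-0.38,0.1,0],0],
    [[-0.5,0.13,0],0],
    [[-0.5,0.13,0],0]
  ],
  "force": 15
}}

```text
time: 5.25
position: [0.5055, -0.1159, 0.0452]
tool_rot: [0.431, -0.56, 0.561, -0.431]
ft_force: [4.2, 0.6, -1.6]
grip_width: 0.015
```

```bash
python3 snap.py 5 wrist
```

```text
5.3 [ 0.50548131 -0.11589209  0.04522394] [ 2.96040124  0.7422525  -0.31826453] 0.014828849618558649 [-0.44  0.67  1.84  0.    0.63 -0.18]
```

View pics/wrist5.png

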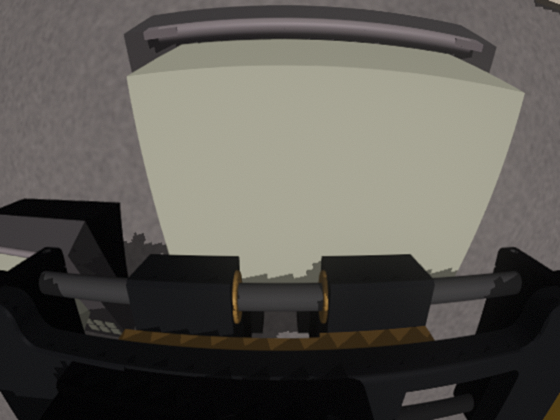

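>>> {"op": "arm_command", "data": {
  "plan": [
    [[0,0,0],0],
    [[0,0,0],0],
    [[-0.2,-0.7,0],0],
    [[-0.4,-1.4,0.3],0],
    [[-0.5,-1.9,1.5],0]
  ],
  "fingers": -0.1
}}

```text
time: 5.8
position: [0.4882, -0.162, 0.0802]
tool_rot: [-0.433, 0.564, -0.557, 0.429]
ft_force: [-0.2, -0.1, -0.4]
grip_width: 0.0381
```

>>> {"op": "arm_command", "data": {
  "plan": [
    [[0,0,1.5],0],
    [[0,0,3],0],
    [[0,0,4.5],0],
    [[0,0,6],0],
    [[0,0,6],0]
  ]
}}

```text
time: 6.3
position: [0.4937, -0.1641, 0.2368]
tool_rot: [0.431, -0.558, 0.563, -0.432]
ft_force: [0.4, 0.8, 0.5]
grip_width: 0.039
```

```bash
python3 snap.py 6 wrist scene
python3 - <<'E'
import cv2
b=cv2.imread("pics/scene6.png")[160:295,200:335]
cv2.imwrite("pics/s6z.png",cv2.resize(b,(600,600),interpolation=cv2.INTER_CUBIC))
E
```

```text
6.4 [ 0.49132785 -0.16271193  0.2325991 ] [-0.6087749  -0.35845495 -0.60154435] 0.03945676866881852 [-0.54  0.37  1.69 -0.    1.09 -0.28]
```

View pics/wrist6.png

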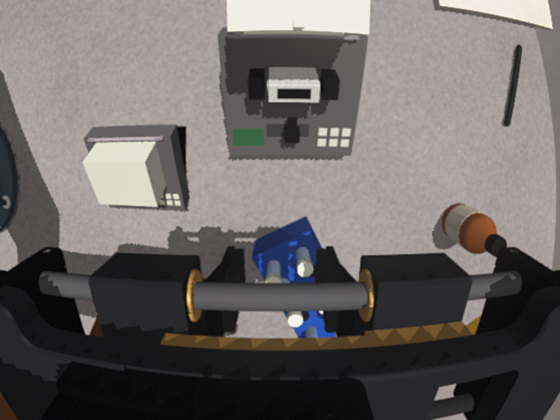

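View pics/s6z.png

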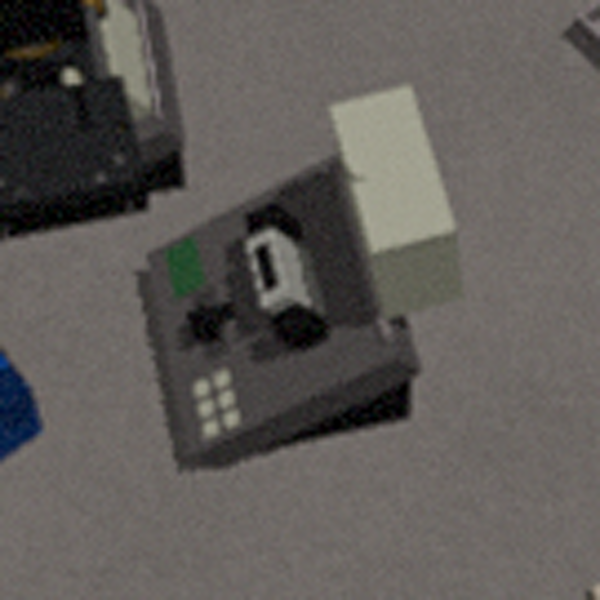

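```bash
cat > ov.py <<'E'
from h import *
p=np.load("pose.npy");W=load("wrist6")
im=cv2.imread("pics/wrist6.png")[0:180,200:400]; im=cv2.resize(im,(800,720),interpolation=cv2.INTER_CUBIC)[:600]
def pl(P,col):
    q=(fproj(W,deck(P,p))-[200,0]+.37)*4
    cv2.polylines(im,[np.round(q).astype(int)],True,col,1)
pl([(-9,-23,34),(9,-23,34),(9,23,34),(-9,23,34)],(0,0,255)); pl([(-10.5,-24.5,0),(10.5,-24.5,0),(10.5,24.5,0),(-10.5,24.5,0)],(0,255,0)); pl([(-95,-70,0),(-95,70,0),(46,70,0),(46,-70,0)],(255,0,0)); pl([(-56,-8,16),(-56,8,16),(-68,8,16),(-68,-8,16)],(0,255,255)); 
for s in(-1,1): pl([(-10,27*s,30),(-10,41*s,30),(10,41*s,30),(10,27*s,30)],(255,0,255))
pl([(116,-48,43),(116,48,43),(140,48,3),(140,-48,3)],(255,255,0))
cv2.imwrite("pics/w6o.png",im)
print(deck([(0,0,34)],p))
E
python3 ov.py
```

```text
[[ 0.53353314 -0.06688226  0.10494485]]
```

View pics/w6o.png

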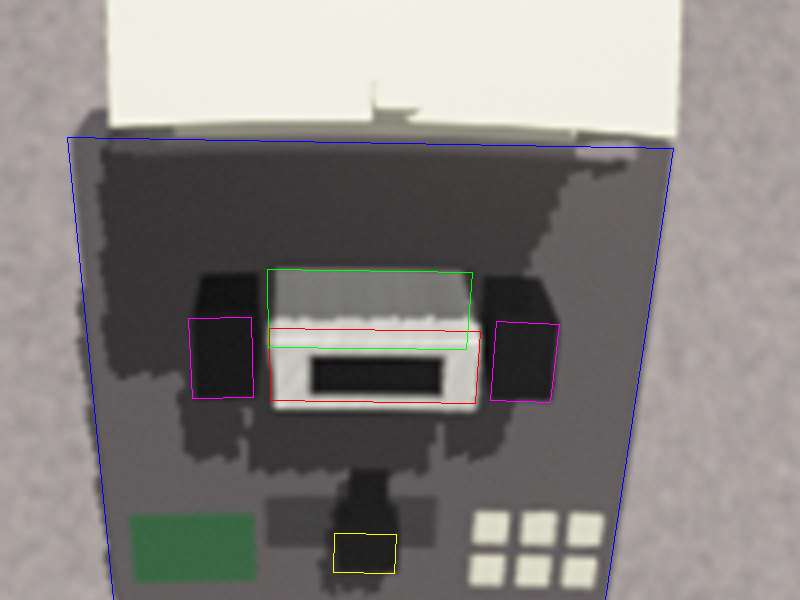

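```bash
cat > ov2.py <<'E'
from h import *
p=np.load("pose.npy");S=load("scene6")
im=cv2.imread("pics/s6z.png"); f=600/135
def hood(a):
    out=[]
    for u,n in [(-40,0),(39,0),(39,47),(-40,47)]:
        du,dn=u-44,n; c,s=np.cos(a),np.sin(a)
        out.append((44+du*c+dn*s, -du*s+dn*c))
    return out
def pl(P,col):
    q=(proj(S,deck(P,p))-[200,160]+.4)*f
    cv2.polylines(im,[np.round(q).astype(int)],True,col,1)
Q=hood(2.6); print(np.round(Q,0)); 
for y,c in((48,(0,0,255)),(-48,(0,255,0))): pl([(u,y,n) for u,n in Q],c)
pl([(-9,-23,34),(9,-23,34),(9,23,34),(-9,23,34)],(0,0,255))
for u,n in Q: pl([(u,-48,n),(u,48,n)],(255,255,0))
pl([(-95,-70,0),(-95,70,0),(46,70,0),(46,-70,0)],(255,0,0))
cv2.imwrite("pics/s6o.png",im)
L=[(.866*u-.5*n,75.5+.5*u+.866*n) for u,n in Q]; print(np.round(L))
E
python3 ov2.py
```

```text
[[116.  43.]
 [ 48.   3.]
 [ 73. -38.]
 [140.   3.]]
[[ 79. 171.]
 [ 41. 102.]
 [ 82.  79.]
 [120. 148.]]
```

View pics/s6o.png

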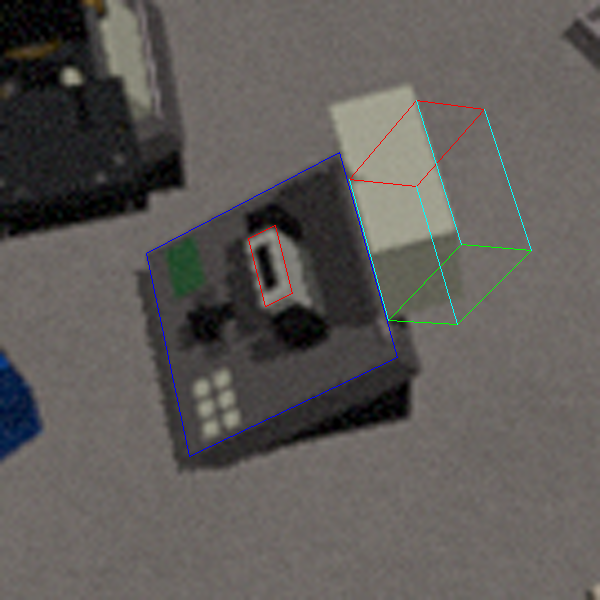

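>>> {"op": "arm_command", "data": {
  "plan": [
    [[0.8,1.8,0],0],
    [[1.6,3.5,0],0],
    [[1.6,3.5,-0.5],0],
    [[1.6,3.5,-1],0],
    [[1.6,3.5,-1],0]
  ],
  "fingers": 0.22
}}

```text
time: 6.9
position: [0.5293, -0.0742, 0.2037]
tool_rot: [-0.433, 0.563, -0.557, 0.429]
ft_force: [-0.3, 0.1, -0.2]
grip_width: 0.0527
```

>>> {"op": "arm_command", "data": {
  "plan": [
    [[0,0,0],0],
    [[0,0,0],0],
    [[0,0,0],0]
  ]
}}

```text
time: 7.2
position: [0.5329, -0.0763, 0.2078]
tool_rot: [0.431, -0.561, 0.561, -0.431]
ft_force: [1.2, -0.0, 0.1]
grip_width: 0.0533
```

```bash
cat > st.py <<'E'
from h import *
from rig import get_obs
from scipy.spatial.transform import Rotation as R
p=np.load("pose.npy");O=get_obs();o=O["position"]; d=o[:2]-p[:2]; c,s=np.cos(p[2]),np.sin(p[2])
M=R.from_quat(O["tool_rot"]).as_matrix()
print("local mm",np.round([1000*(d@[c,s]),1000*(d@[-s,c]),1000*o[2]],1),"jaw rel y",np.degrees(np.arctan2(M[1,2],M[0,2])-p[2])+90,"f",np.round(O["ft_force"],1),"w",O["grip_width"],"t",O["time"])
def units(lx,ly): return np.round(np.array([c*(lx)-s*(ly),s*lx+c*ly])/25,3)
E
python3 snap.py 7 wrist scene; python3 st.py;sed -i 's/wrist6/wrist7/g;s/w6o/w7o/' ov.py; sed -i 's/scene6/scene7/;s/s6z/s7z/;s/s6o/s7o/' ov2.py
python3 - <<'E'
import cv2
b=cv2.imread("pics/scene7.png")[160:295,200:335]
cv2.imwrite("pics/s7z.png",cv2.resize(b,(600,600),interpolation=cv2.INTER_CUBIC))
E
python3 ov2.py
```

```text
7.3 [ 0.53299543 -0.07621283  0.20794321] [-0.57738726  0.20935968  0.37010228] 0.052834437724954206 [-0.35  0.43  1.67 -0.    1.04 -0.09]
local mm [-26.1  -1.9 207.9] jaw rel y 0.1615427766889468 f [-0.6  0.2  0.4] w 0.052834437724954206 t 7.3
[[116.  43.]
 [ 48.   3.]
 [ 73. -38.]
 [140.   3.]]
[[ 79. 171.]
 [ 41. 102.]
 [ 82.  79.]
 [120. 148.]]
```

View pics/wrist7.png

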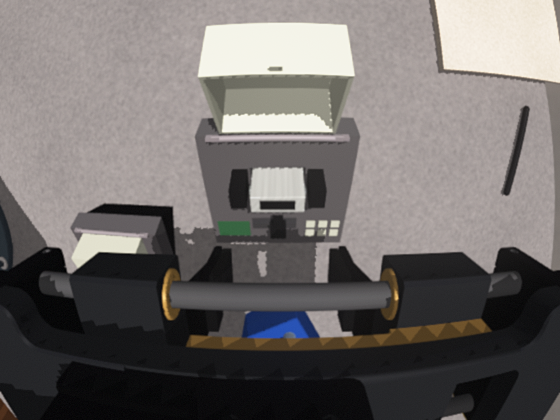

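View pics/s7o.png

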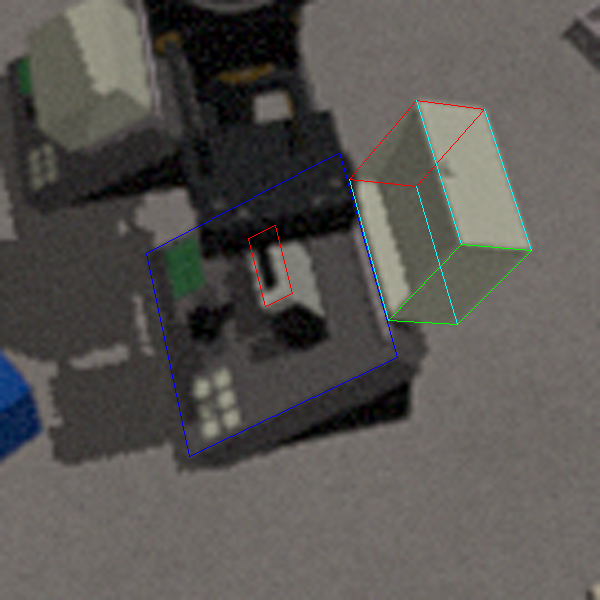

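>>> {"op": "arm_command", "data": {
  "plan": [
    [[-0.06,0.08,-1],0],
    [[-0.06,0.08,-2],0],
    [[-0.06,0.08,-3],0],
    [[-0.06,0.08,-3.8],0],
    [[-0.06,0.08,-3.8],0]
  ]
}}

```text
time: 7.8
position: [0.5296, -0.0735, 0.1105]
tool_rot: [-0.432, 0.562, -0.559, 0.43]
ft_force: [-0.7, -0.4, 1.3]
grip_width: 0.053
```

>>> {"op": "arm_command", "data": {
  "plan": [
    [[0,0,0],0],
    [[0,0,0],0],
    [[0,0,0],0]
  ]
}}

```text
time: 8.1
position: [0.5323, -0.0742, 0.1139]
tool_rot: [0.43, -0.56, 0.561, -0.431]
ft_force: [0.4, 0.3, 0.6]
grip_width: 0.0533
```

```bash
python3 snap.py 8 wrist;python3 st.py
```

```text
8.15 [ 0.5321964  -0.07412551  0.11374488] [-0.66794014  0.29486165 -0.46556354] 0.05284143107555456 [-0.35  0.57  1.75 -0.    0.82 -0.09]
local mm [-24.3  -0.6 113.7] jaw rel y 0.1960065175960608 f [-0.7  0.3 -0.5] w 0.05284143107555456 t 8.15
```

View pics/wrist8.png

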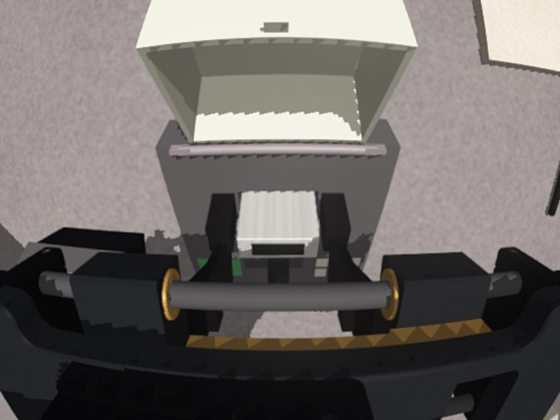

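>>> {"op": "arm_command", "data": {
  "plan": [
    [[-0.02,0,-0.15],0],
    [[-0.02,0,-0.3],0],
    [[-0.02,0,-0.4],0],
    [[-0.02,0,-0.4],0],
    [[-0.02,0,-0.4],0]
  ]
}}

```text
time: 8.65
position: [0.5308, -0.0738, 0.1024]
tool_rot: [-0.431, 0.561, -0.56, 0.431]
ft_force: [0.3, 0.0, 0.6]
grip_width: 0.0527
```

```bash
for i in 1 2 3; do python3 -c "
from rig import *
camera('top')"; python3 st.py; done
```

```text
local mm [-24.4   0.8 102.5] jaw rel y 0.1971102221015144 f [-0.6 -0.2  0.8] w 0.05313170379069853 t 8.7
local mm [-24.4   0.8 102.5] jaw rel y 0.1993016821276683 f [-0.2 -0.3 -0. ] w 0.05295007755938436 t 8.75
local mm [-24.4   0.8 102.5] jaw rel y 0.1966920989914911 f [ 1.8 -0.1  1. ] w 0.05330045028136854 t 8.8
```

>>> {"op": "arm_command", "data": {
  "plan": [
    [[0,0,-0.02],0],
    [[0,0,-0.04],0],
    [[0,0,-0.04],0]
  ]
}}

```text
time: 9.1
position: [0.5309, -0.0738, 0.1019]
tool_rot: [-0.431, 0.561, -0.561, 0.431]
ft_force: [-1.2, 0.3, 4.1]
grip_width: 0.0529
```

```bash
python3 st.py
```

```text
local mm [-24.3   0.8 101.9] jaw rel y 0.19955816537908788 f [-1.2  0.3  4.1] w 0.052916954328042366 t 9.1
```

>>> {"op": "arm_command", "data": {
  "plan": [
    [[0,0,0.03],0],
    [[0,0,0.03],0],
    [[0,0,0.03],0],
    [[0,0,0.03],0],
    [[0,0,0.03],0]
  ],
  "fingers": -1,
  "force": 25
}}

```text
time: 9.6
position: [0.5311, -0.0739, 0.1023]
tool_rot: [0.431, -0.56, 0.561, -0.431]
ft_force: [-0.6, -0.6, 1.2]
grip_width: 0.0431
```

```bash
python3 st.py
```

```text
local mm [-24.5   0.5 102.3] jaw rel y 0.19261367540509866 f [-0.6 -0.6  1.2] w 0.043136449277149665 t 9.6
```

>>> {"op": "arm_command", "data": {
  "plan": [
    [[-0.01,-0.04,0.07],0],
    [[-0.02,-0.08,0.14],0],
    [[-0.03,-0.12,0.21],0],
    [[-0.04,-0.155,0.28],0],
    [[-0.05,-0.193,0.346],0]
  ]
}}

```text
time: 10.1
position: [0.5295, -0.0787, 0.111]
tool_rot: [-0.431, 0.561, -0.561, 0.431]
ft_force: [1.0, 1.1, -1.5]
grip_width: 0.0426
```

```bash
python3 st.py; python3 snap.py 9 wrist
```

```text
local mm [-29.5   0.8 111. ] jaw rel y 0.19170528155989075 f [ 1.   1.1 -1.5] w 0.042611446987331776 t 10.1
10.15 [ 0.5296787  -0.07888189  0.11131246] [ 0.03588941 -0.42052918 -0.94110064] 0.04258007513318298 [-0.36  0.57  1.76 -0.    0.81 -0.1 ]
```

View pics/wrist9.png

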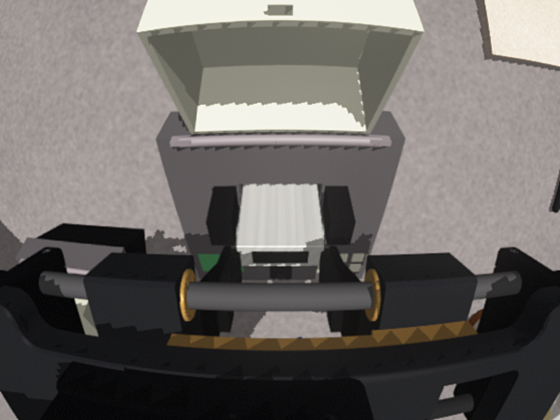

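>>> {"op": "arm_command", "data": {
  "plan": [
    [[-0.01,-0.04,0.07],0],
    [[-0.02,-0.08,0.14],0],
    [[-0.03,-0.12,0.21],0],
    [[-0.04,-0.155,0.28],0],
    [[-0.05,-0.193,0.346],0]
  ]
}}

```text
time: 10.65
position: [0.5284, -0.0836, 0.1198]
tool_rot: [0.431, -0.561, 0.561, -0.431]
ft_force: [-0.2, -0.1, -1.4]
grip_width: 0.0429
```

>>> {"op": "arm_command", "data": {
  "plan": [
    [[-0.01,-0.04,0.07],0],
    [[-0.02,-0.08,0.14],0],
    [[-0.03,-0.12,0.21],0],
    [[-0.04,-0.155,0.28],0],
    [[-0.04,-0.155,0.35],0]
  ]
}}

```text
time: 11.15
position: [0.5273, -0.0875, 0.1285]
tool_rot: [-0.431, 0.561, -0.561, 0.431]
ft_force: [-0.0, -0.2, -0.7]
grip_width: 0.0433
```

```bash
python3 st.py; python3 snap.py 10 wrist scene
```

```text
local mm [-38.5   0.6 128.5] jaw rel y 0.18698003653098283 f [-0.  -0.2 -0.7] w 0.04329857026817165 t 11.15
11.25 [ 0.52756869 -0.08746273  0.12862657] [-0.1883142   0.87830559 -1.0329271 ] 0.04311279708046851 [-0.37  0.54  1.75 -0.    0.85 -0.11]
```

View pics/wrist10.png

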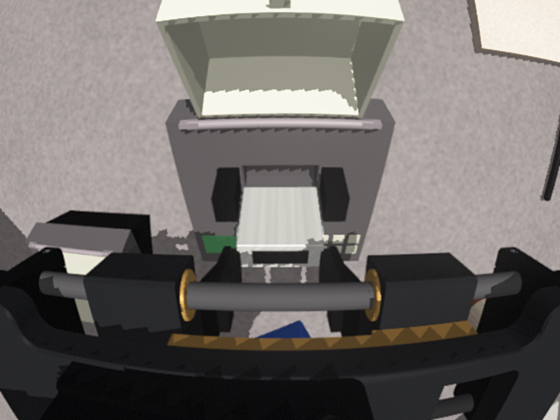

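>>> {"op": "arm_command", "data": {
  "plan": [
    [[0,0,0.2],0],
    [[0,0,0.6],0],
    [[0,0,1.1],0],
    [[0,0,1.6],0],
    [[0,0,2.1],0]
  ]
}}

```text
time: 11.75
position: [0.5277, -0.0874, 0.1825]
tool_rot: [0.431, -0.56, 0.561, -0.431]
ft_force: [0.0, 0.6, -1.0]
grip_width: 0.0434
```

>>> {"op": "arm_command", "data": {
  "plan": [
    [[0,0,0.6],0],
    [[0,0,1.2],0],
    [[0,0,1.9],0],
    [[0,0,2.5],0],
    [[0,0,3],0]
  ]
}}

```text
time: 12.25
position: [0.5276, -0.0874, 0.2579]
tool_rot: [0.431, -0.56, 0.561, -0.431]
ft_force: [-0.1, -1.1, -0.2]
grip_width: 0.043
```

```bash
python3 st.py; python3 snap.py 11 wrist scene
```

```text
local mm [-38.4   0.4 257.9] jaw rel y 0.19928039224382132 f [-0.1 -1.1 -0.2] w 0.043036198167773446 t 12.25
12.35 [ 0.52869398 -0.08780129  0.25862   ] [ 0.45985933 -0.26518111 -1.26015344] 0.04312663170240562 [-0.37  0.36  1.62  0.    1.16 -0.11]
```

View pics/wrist11.png

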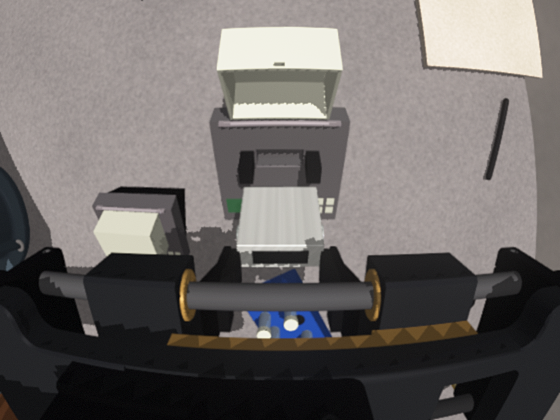

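View pics/scene11.png

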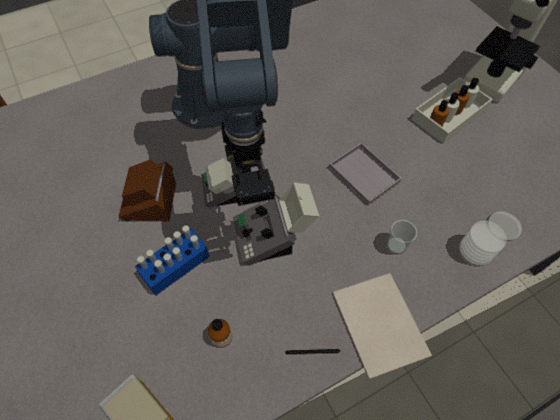

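>>> {"op": "arm_command", "data": {
  "plan": [
    [[0,0.3,0],0],
    [[-0.1,0.9,0],0],
    [[-0.2,1.8,0],0],
    [[-0.3,2.7,0],0],
    [[-0.4,3.6,0],0]
  ]
}}

```text
time: 12.85
position: [0.5161, 0.0048, 0.2549]
tool_rot: [-0.432, 0.561, -0.56, 0.431]
ft_force: [0.3, -0.6, -0.1]
grip_width: 0.0428
```

>>> {"op": "arm_command", "data": {
  "plan": [
    [[-0.1,1,0],0],
    [[-0.2,2,0],0],
    [[-0.3,3,0],0],
    [[-0.4,4,0],0],
    [[-0.5,5,0],0]
  ]
}}

```text
time: 13.35
position: [0.5032, 0.1298, 0.2549]
tool_rot: [-0.432, 0.561, -0.56, 0.43]
ft_force: [0.1, 0.1, -1.2]
grip_width: 0.0433
```

>>> {"op": "arm_command", "data": {
  "plan": [
    [[-0.1,1,0],0],
    [[-0.2,1.8,0],0],
    [[-0.3,2.5,0],0],
    [[-0.4,3,0],0],
    [[-0.4,3.2,0],0]
  ]
}}

```text
time: 13.85
position: [0.4934, 0.2092, 0.2552]
tool_rot: [-0.432, 0.561, -0.56, 0.431]
ft_force: [-0.6, -1.0, -1.2]
grip_width: 0.0431
```

```bash
python3 st.py; python3 snap.py 12 wrist scene
```

```text
local mm [239.1 110.6 255.2] jaw rel y 0.3133427169770897 f [-0.6 -1.  -1.2] w 0.043099554002664214 t 13.85
13.95 [0.49437974 0.20826656 0.25547902] [ 0.23577954 -0.48178483 -1.1727051 ] 0.04295463075258808 [ 0.19  0.37  1.61 -0.    1.16  0.45]
```

View pics/wrist12.png

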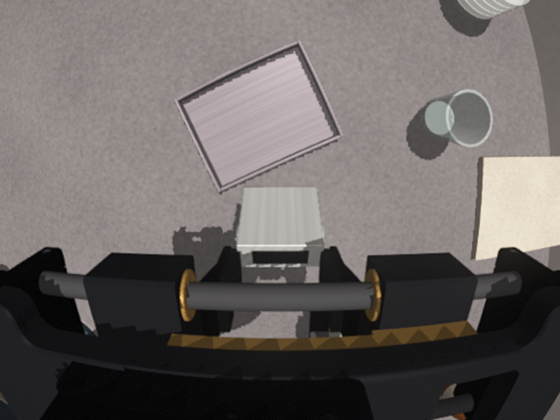

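View pics/scene12.png

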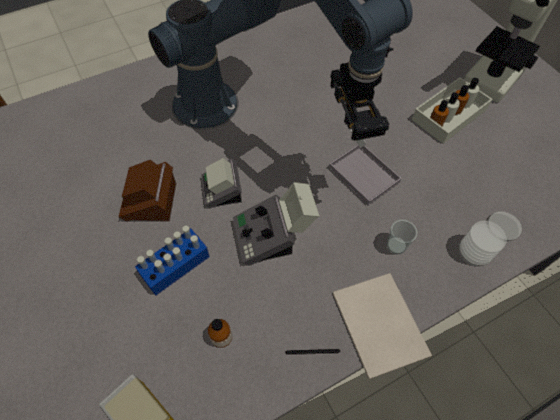

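```bash
cat > tray.py <<'E'
from h import *
W=load("wrist12")
# camera above x-right? pick corners; order by fit
px=np.array([(177,101),(299,43),(340,135),(220,191)],float)
def unp(c,q,z):
    K=c["camera_matrix"]; v=(q-K[:2,2])/[K[0,0],K[1,1]]; th=np.linalg.norm(v); d=np.r_[np.sin(th)*v/th,np.cos(th)]; d=c["R"].T@d; C=-c["R"].T@c["t"]; return C+d*(z-C[2])/d[2]
P=np.array([unp(W,q,.025) for q in px]); print(np.round(P,4)); print("sides",[np.round(np.linalg.norm(P[i]-P[i-1]),4) for i in range(4)],"c",P.mean(0))
for i in range(4):
    d=P[i]-P[i-1]; print(np.degrees(np.arctan2(d[1],d[0])))
from rig import get_obs
from scipy.spatial.transform import Rotation as R
O=get_obs(); M=R.from_quat(O["tool_rot"]).as_matrix(); o=O["position"]
# local frame: X = -tool x horizontally (photometer +x), Z up
ex=-M[:,0]; ey=M[:,2]; ez=np.array([0,0,1.])
cp=np.array([(245,187),(318,187),(237,246),(323,246)],float)
def model(q):
    x0,y0,z0,t=q  # tip->top-center offset ; tilt t: n=(-sin t,cos t)
    out=[]
    for u,n,y in [(9,-50,-23),(9,-50,23),(9,0,-23),(9,0,23)]:
        out.append(o+ex*(x0+(u*np.cos(t)-n*np.sin(t))/1000)+ey*(y0+y/1000)+ez*(z0+(u*np.sin(t)+n*np.cos(t))/1000))
    return np.array(out)
def r(q):
    f=fproj(W,model(q)); return (f-cp).ravel()
for s in (1,):
    y=least_squares(r,[0,0,0,.5]); print("cell",np.round(y.x[:3]*1000,1),np.degrees(y.x[3]),np.round(y.fun,1))
E
python3 tray.py
```

```text
[[0.3998 0.344  0.025 ]
 [0.5603 0.3712 0.025 ]
 [0.5799 0.2505 0.025 ]
 [0.4203 0.2209 0.025 ]]
sides [np.float64(0.1248), np.float64(0.1628), np.float64(0.1223), np.float64(0.1623)] c [0.49006711 0.29666831 0.025     ]
99.43132744223672
9.603019895437548
-80.79840603056313
-169.5179556754841
cell [ 4.6  0.3 -3.2] 27.331553762872353 [-0.2 -0.1 -1.5 -0.   0.3  0.   1.   0.1]
```

>>> {"op": "arm_command", "data": {
  "plan": [
    [[-0.1,0.4,0],0],
    [[-0.25,1.1,-0.3],0],
    [[-0.4,1.8,-1],0],
    [[-0.5,2.2,-2],0],
    [[-0.51,2.23,-3],0]
  ]
}}

```text
time: 14.45
position: [0.4822, 0.2645, 0.1805]
tool_rot: [0.43, -0.561, 0.561, -0.432]
ft_force: [0.1, 0.9, -0.5]
grip_width: 0.0431
```

>>> {"op": "arm_command", "data": {
  "plan": [
    [[0,0,-1],0],
    [[0,0,-2],0],
    [[0,0,-3],0],
    [[0,0,-3.8],0],
    [[0,0,-4.2],0]
  ]
}}

```text
time: 14.95
position: [0.4814, 0.2628, 0.0741]
tool_rot: [-0.432, 0.561, -0.56, 0.43]
ft_force: [0.6, 0.0, -1.3]
grip_width: 0.0429
```

>>> {"op": "arm_command", "data": {
  "plan": [
    [[0,0,-0.2],0],
    [[0,0,-0.3],0],
    [[0,0,-0.3],0]
  ]
}}

```text
time: 15.25
position: [0.4827, 0.2635, 0.0688]
tool_rot: [0.431, -0.561, 0.561, -0.431]
ft_force: [-0.0, 0.3, -1.2]
grip_width: 0.0428
```

```bash
python3 st.py; python3 snap.py 13 wrist scene
python3 - <<'E'
import cv2
b=cv2.imread("pics/scene13.png")[80:230,290:440]
cv2.imwrite("pics/s13z.png",cv2.resize(b,(600,600),interpolation=cv2.INTER_CUBIC))
E
```

```text
local mm [288.8 135.1  68.8] jaw rel y 0.18194333898010484 f [-0.   0.3 -1.2] w 0.04280371893336341 t 15.25
15.35 [0.48281084 0.26359782 0.06920776] [ 0.35957567  0.40193735 -1.08162881] 0.04298044928897544 [0.3  0.65 1.75 0.   0.74 0.56]
```

View pics/wrist13.png

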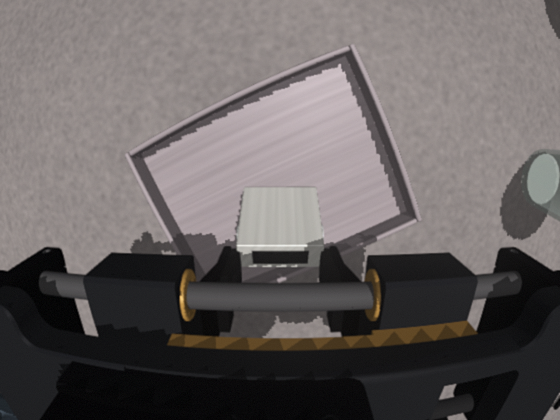

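View pics/s13z.png

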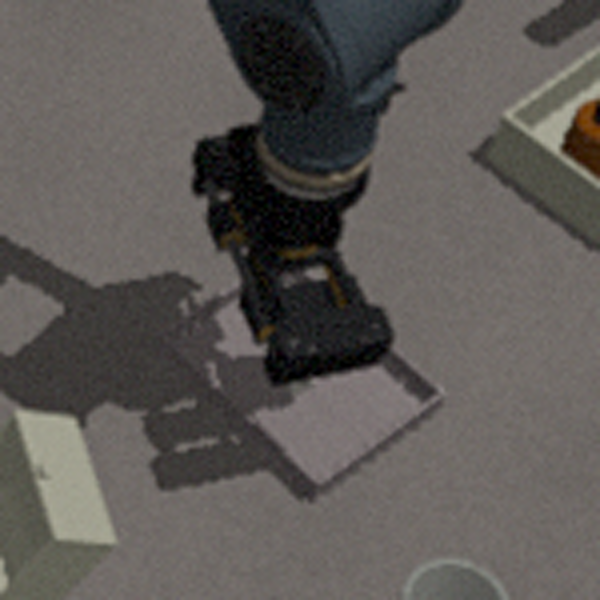

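>>> {"op": "arm_command", "data": {
  "plan": [
    [[0,0,-0.15],0],
    [[0,0,-0.3],0],
    [[0,0,-0.45],0],
    [[0,0,-0.6],0],
    [[0,0,-0.65],0]
  ]
}}

```text
time: 15.85
position: [0.4818, 0.2633, 0.0515]
tool_rot: [-0.431, 0.561, -0.56, 0.431]
ft_force: [0.0, -0.8, -0.4]
grip_width: 0.043
```

>>> {"op": "arm_command", "data": {
  "plan": [
    [[0,0,-0.05],0],
    [[0,0,-0.1],0]
  ]
}}

```text
time: 16.05
position: [0.4819, 0.263, 0.0502]
tool_rot: [0.431, -0.56, 0.561, -0.431]
ft_force: [-1.7, -3.8, 12.0]
grip_width: 0.0431
```

>>> {"op": "arm_command", "data": {
  "plan": [
    [[0.02,0.08,0.04],0],
    [[0.04,0.16,0.06],0],
    [[0.06,0.24,0.08],0],
    [[0.085,0.325,0.095],0],
    [[0.085,0.325,0.095],0]
  ],
  "force": 15
}}

```text
time: 16.55
position: [0.4843, 0.2718, 0.0524]
tool_rot: [0.431, -0.56, 0.561, -0.431]
ft_force: [-1.6, -1.3, 6.4]
grip_width: 0.0446
```

```bash
python3 st.py; python3 snap.py 14 wrist
```

```text
local mm [297.2 135.8  52.4] jaw rel y 0.2222572975454824 f [-1.6 -1.3  6.4] w 0.04456034989971565 t 16.55
16.6 [0.48422376 0.27171123 0.05238059] [-1.08147009 -0.9723437   5.96274389] 0.044213768839131855 [ 0.31  0.69  1.74 -0.    0.72  0.57]
```

View pics/wrist14.png

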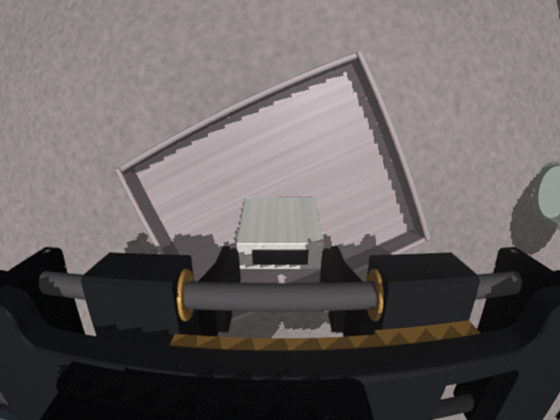

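>>> {"op": "arm_command", "data": {
  "plan": [
    [[0.02,0.08,0.01],0],
    [[0.04,0.16,0.02],0],
    [[0.06,0.24,0.025],0],
    [[0.085,0.33,0.03],0],
    [[0.085,0.33,0.03],0]
  ]
}}

```text
time: 17.1
position: [0.4865, 0.2802, 0.0528]
tool_rot: [-0.431, 0.561, -0.561, 0.431]
ft_force: [-1.8, -0.9, 5.0]
grip_width: 0.0446
```

```bash
python3 st.py; python3 snap.py 15 wrist
```

```text
local mm [305.8 135.8  52.8] jaw rel y 0.21455281439254748 f [-1.8 -0.9  5. ] w 0.04464186892916724 t 17.1
17.15 [0.48646044 0.28003742 0.0527639 ] [-1.22574146 -1.33638298  4.90586274] 0.04472618986751536 [0.32 0.69 1.72 0.   0.73 0.58]
```

View pics/wrist15.png

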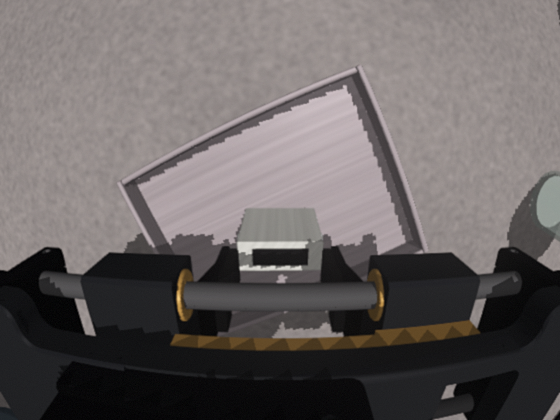

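>>> {"op": "arm_command", "data": {
  "plan": [
    [[0.02,0.08,0],0],
    [[0.04,0.16,0],0],
    [[0.06,0.24,-0.01],0],
    [[0.08,0.3,-0.02],0],
    [[0.08,0.3,-0.02],0]
  ]
}}

```text
time: 17.65
position: [0.4883, 0.2871, 0.0525]
tool_rot: [0.431, -0.56, 0.561, -0.431]
ft_force: [-1.8, -3.2, 7.1]
grip_width: 0.0453
```

```bash
python3 st.py; python3 snap.py 16 wrist; sed -i 's/wrist12/wrist16/' tray.py
```

```text
local mm [313.  135.9  52.5] jaw rel y 0.22611948085592815 f [-1.8 -3.2  7.1] w 0.045286204352570074 t 17.65
17.7 [0.48823671 0.28703871 0.05246936] [-1.35269552 -2.30148216  7.02271917] 0.044809219626617734 [ 0.33  0.7   1.71 -0.    0.74  0.59]
```

View pics/wrist16.png

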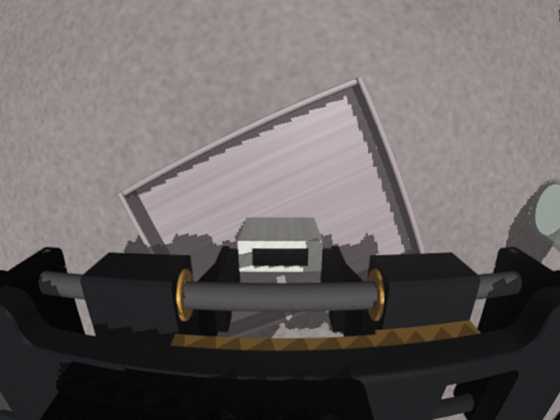

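```bash
cat > tilt.py <<'E'
from h import *
import sys
from rig import get_obs
from scipy.spatial.transform import Rotation as R
n=sys.argv[1]; yb,yt,yf=map(float,sys.argv[2:5])
W=load(n); O=get_obs(); M=R.from_quat(O["tool_rot"]).as_matrix(); o=O["position"]
ex=-M[:,0]; ey=M[:,2]; ez=np.array([0,0,1.])
def P(x0,z0,t,u,n): return o+ex*(x0+(u*np.cos(t)-n*np.sin(t))/1000)+ez*(z0+(u*np.sin(t)+n*np.cos(t))/1000)
def r(q): 
    f=fproj(W,np.array([P(*q,9,-50),P(*q,9,0),P(*q,-9,0)])); return f[:,1]-[yb,yt,yf]
y=least_squares(r,[.007,0,.2]); q=y.x; print(np.round(q[:2]*1000,1),np.degrees(q[2]),y.fun, "top z",o[2]+q[1])
for t in np.radians([0,5,10,15]):
    # constrain bottom edge on floor
    q2=least_squares(lambda a:fproj(W,np.array([P(a[0],a[1],t,9,-50),P(a[0],a[1],t,9,0),P(a[0],a[1],t,-9,0)]))[:,1]-[yb,yt,yf],[.007,0]).x
    print(np.degrees(t),np.round(q2*1000,1),fproj(W,np.array([P(*q2,t,9,-50),P(*q2,t,9,0),P(*q2,t,-9,0)]))[:,1])
E
python3 tilt.py wrist16 218 240 271; python3 tilt.py wrist12 187 246 266
```

```text
[ 5.3 -1.7] -3.1581053844671847 [0.00000000e+00 1.42108547e-13 5.68434189e-14] top z 0.0507772929884824
0.0 [  0.2 -12.8] [216.80979473 241.77800031 270.13235313]
5.0 [ -8.8 -32.7] [215.60637122 244.25167667 268.59879827]
10.0 [-18.5 -54.6] [215.00225748 246.29559189 267.0396347 ]
14.999999999999998 [-28.6 -77.4] [214.7806559  247.95902001 265.557388  ]
[-70.9 197.3] 27.99615233660404 [1.13686838e-13 3.97903932e-13 4.54747351e-13] top z 0.24976907268028495
0.0 [-47.  248.3] [199.56772038 230.41716083 272.96762345]
5.0 [-50.2 242.3] [195.34845182 233.8113591  272.51523453]
10.0 [-54.2 234.2] [192.1867875  237.04481231 271.46297667]
14.999999999999998 [-58.6 224.7] [189.9395147  239.9785887  270.06675656]
```

>>> {"op": "arm_command", "data": {
  "plan": [
    [[0,0,0],0],
    [[0,0,0],0],
    [[0,0,0],0]
  ],
  "force": 4
}}

```text
time: 18.0
position: [0.4884, 0.2874, 0.0523]
tool_rot: [-0.431, 0.561, -0.561, 0.431]
ft_force: [-1.6, -1.1, 4.5]
grip_width: 0.0458
```

>>> {"op": "arm_command", "data": {
  "plan": [
    [[0,0,0],0],
    [[0,0,0],0],
    [[0,0,0],0]
  ],
  "fingers": 0.3
}}

```text
time: 18.3
position: [0.4886, 0.2874, 0.0519]
tool_rot: [0.431, -0.561, 0.561, -0.431]
ft_force: [-0.3, 0.6, 0.1]
grip_width: 0.0553
```

```bash
python3 st.py; python3 snap.py 17 wrist
```

```text
local mm [313.4 135.6  51.9] jaw rel y 0.19061379359101238 f [-0.3  0.6  0.1] w 0.05533247161022935 t 18.3
18.35 [0.48853139 0.28736519 0.05189795] [-0.03937939 -0.19176639 -0.48134322] 0.056299391869794914 [0.33 0.7  1.71 0.   0.73 0.59]
```

View pics/wrist17.png

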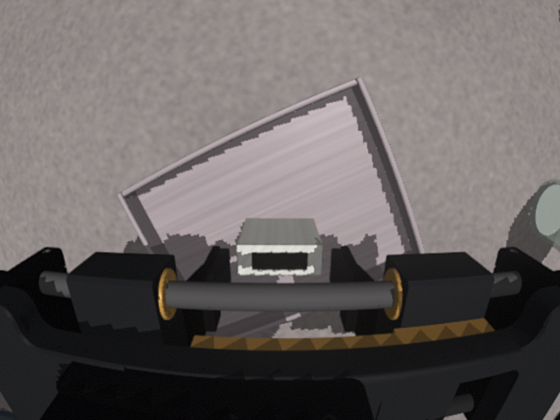

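Released and standing. Retreat straight up, then move clear for a look.

>>> {"op": "arm_command", "data": {
  "plan": [
    [[0,0,0.4],0],
    [[0,0,1.2],0],
    [[0,0,2.5],0],
    [[0,0,4],0],
    [[0,0,5.5],0]
  ]
}}

```text
time: 18.85
position: [0.4881, 0.2872, 0.1915]
tool_rot: [-0.431, 0.561, -0.561, 0.431]
ft_force: [0.5, 0.6, 0.6]
grip_width: 0.0568
```

>>> {"op": "arm_command", "data": {
  "plan": [
    [[-0.3,-1,0.5],0],
    [[-0.6,-2.2,1],0],
    [[-0.9,-3.4,1],0],
    [[-1,-4.2,1],0],
    [[-1,-4.2,1],0]
  ]
}}

```text
time: 19.35
position: [0.4628, 0.1804, 0.2155]
tool_rot: [0.43, -0.561, 0.561, -0.43]
ft_force: [-0.0, -0.9, 1.1]
grip_width: 0.0567
```

```bash
python3 snap.py 18 wrist scene top
python3 - <<'E'
import cv2,numpy as np
a=cv2.imread("pics/scene18.png")[100:300,220:420]; b=cv2.imread("pics/top18.png")[140:300,100:340]
cv2.imwrite("pics/f18.png",np.hstack([cv2.resize(a,(400,400)),cv2.resize(b,(400,267)) if 0 else cv2.resize(b,(400,400))]))
E
```

```text
19.5 [0.46388702 0.18275518 0.21520298] [0.49210267 0.04283622 1.09118886] 0.056534365695401836 [0.15 0.37 1.75 0.   1.02 0.41]
```

View pics/wrist18.png

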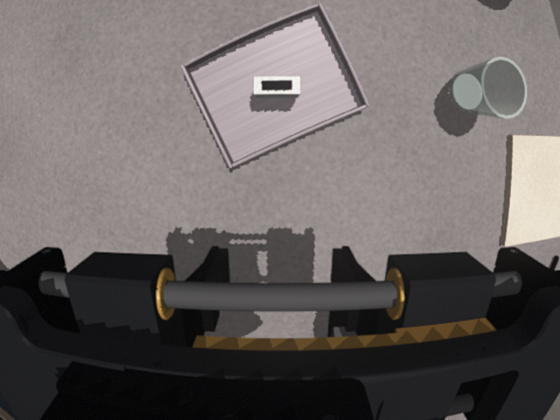

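View pics/f18.png

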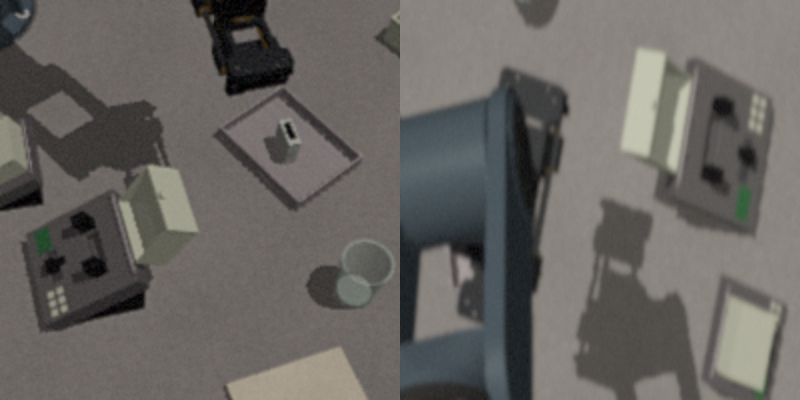

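The cell stands upright near the middle of the tray, with the cover wide open and the bystanders where they were.

```bash
python3 -c "
from rig import *
print(hand_in())"
```

```text
the job is handed in; nothing more can be done
None
```

I finished the job and handed it in at about 19.5 s of the 56 s allowed. The last pictures show the cell standing upright near the middle of the tray and the cover wide open. The beaker looks untouched. The last pictures I checked didn't include the rack and bottle. They were in place in the full scene view before I set the cell down, and the arm didn't go near them after that.

- **Latch and cover:** I pinched the thumb piece and slid it 13 mm. The cover freed and swung fully open once the gripper backed away. A later overlay matched the stated 2.6 rad.
- **Taking the cell:** I did not take it across its 18 mm thickness as you described. The tool can only point straight down, and held that way its body would have come against the open cover. I gripped the roughly 4 mm of the cell's ends that stands above the lamp and detector blocks, then drew it out along n. One finger touched a block with about 4 N while I found the height.
- **Setting down:** The cell came out still tilted about 28°. I lowered its bottom edge onto the tray floor, with a contact force of about 12 N. I then turned it upright about that edge and eased off the grip before letting go.
- **Checks:** The camera fit of the cell's tilt just before release gave about -3° to 0°. The wrist force read about zero after release and the gripper was clear of everything. The fingers read 43 mm while holding the 46 mm cell, which I put down to the pads giving way.

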